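Tip a spent vial into the discard box through its slotted cover

TASK

Take the long-handled steel boat that has the vial lying in it and, without spilling it, slide the boat through the slot in the front plate of the clear-hooded discard box until the whole trough is inside, then roll it sideways there so that the vial drops into the tray. Neither the boat nor the robot may touch the slotted plate, and the empty spare boat is to be left alone. Afterwards draw the boat out again, stand it level on its feet on the bench and let it go.

Things in the scene. Friction and masses are not known exactly. Their poses are not given: they have to be found in the camera images.
- boat: loaded steel boat (sizes in mm): flared trough 80 long, 58 wide, 18 high, inner floor 6 up. Origin: centre of its underside; x to the nose, y left, z up. Handle bar behind: x -210 to -40, 12 wide, 14 tall, centre line 28 up; grip from above at x = -140; a 40 wide foot is at x = -206. About 0.12 kg. Rolled 45 to 50 degrees about x, either way, it sheds the vial; level it keeps it.
- vial: capped plastic vial, white with a grey cap, 14 mm diameter, 48 mm long, lying loose in the loaded boat. Origin at its middle, x along its length.
- cover: upright aluminium front plate of the fixed discard box (sizes in mm), 180 wide, 200 tall, 4 thick, with one slot 90 wide, 65 tall. Origin: slot centre, 125 above the bench; x level into the box, y left, z up. Box inside: 172 wide, to x = 186, clear roof at z = +71, white tray floor at z = -113; clear sides and back above the tray. The boat fits with its underside at z = -17.
- spare: the spare steel boat, the same as the loaded one but empty; same origin and axes. 250 mm long over all. Stands on the bench.
Things that resemble listed ones, but are neither listed nor needed, are in the scene too. What is shaped like the vial but purple is not meant.

How it is judged:
On the way, in this order (a step that is already met when the one before it is completed fails the run):
1. the whole boat is inside the box, through the slot, with the vial still lying in it (x of boat in the frame of cover between 0.045 and 0.16 m and y of boat in the frame of cover between -0.08 and 0.08 m and z of boat in the frame of cover below 0.07 m and distance between vial and boat below 0.04 m), for 0.2 s.
2. the vial is on the tray floor while the boat is still inside (x of boat in the frame of cover above 0.03 m and z of boat in the frame of cover above -0.08 m and x of vial in the frame of cover between 0 and 0.19 m and y of vial in the frame of cover between -0.09 and 0.09 m and z of vial in the frame of cover below -0.08 m), for 0.1 s.
At the end, for the whole second after the job is handed in: the vial lies in the tray of the discard box (its middle less than 33 mm above the tray floor), and the boat stands still on the bench on its own feet, outside the box: underside within 8 mm of the bench, level within 0.1 rad (x of vial in the frame of cover between 0 and 0.19 m and y of vial in the frame of cover between -0.09 and 0.09 m and z of vial in the frame of cover below -0.08 m and height (world z) of boat between -0.01 and 0.008 m and angle between boat's own z axis and vertical below 0.1 rad and linear speed of boat below 0.02 m/s); the robot touches nothing.
It fails at once if the boat touches the slotted plate (more than 0.3 N) (contact force between boat and cover above 0.3 N).
It fails at once if the gripper or arm touches the slotted plate (more than 0.3 N) (contact force between any of the fingers, the arm and cover above 0.3 N).
It fails at once if the spare boat is moved by more than 20 mm (distance of spare from where it was at the start of the episode above 0.02 m).
It also fails if it takes over 67 s, if anything falls off the work surface, if the arm or the gripper's body presses on something with over 40 N, if the wrist force passes 120 N, or if a joint passes its speed limit or range.

ROBOT

A 6-joint arm with a two-finger parallel gripper is mounted at the origin on the work surface. World frame = base frame: x ahead of the robot, y to its left, z up, the work surface at z = 0. Lengths are in m, angles in rad, forces in N, time in s.
With the tool pointing down it reaches from about 0.3 to 1 m from the base axis. Payload 5.1 kg.
Tool frame: the origin (TCP) lies on the centre line of the jaws, within the pads' length; the fingertips stand 22 mm ahead of it and the grasp point (between the pads) lies 3 mm ahead of it (robot.finger_overhang is the distance from the TCP to the fingertips, in m); z points along the fingers, y is the line along which they close (so a half turn about z gives the same grasp; the last joint's range is limited). The gripper opens to 95 mm and grips with 3 to 60 N. Pads are 20 mm wide; open, the fingers measure 119 mm over their backs; the gripper's body (75 mm by 180 mm) begins 59 mm behind the grasp point.
Start: joints at [-1.383, 0.124, 1.65, -0, 1.367, -0.083], TCP at [0.174, -0.626, 0.237] pointing down, gripper open.
Joint ranges: [-2.61, 2.61], [-1.02, 2.33], [0.03, 2.71], [-1.35, 4.49], [0.32, 2.68], [-2.91, 2.91]. Speed limits (rad/s): [2.57, 2.57, 3.14, 3.14, 3.14, 3.14].

INTERFACE

Orientations are given as a 3x3 rotation matrix whose columns are the frame's x, y, z axes.
In Python, from plant import robot, imaging gives the robot as it stands.
- The arm moves only by the shell command python3 -m jog 'ROWS'. ROWS is JSON, a list of rows, each a list of 7 numbers: the shift along the world's x, y, z in units of 0.04 m (1.0 is 0.04 m), then the turn, a rotation vector about the world's x, y, z in units of 30 degrees (1.0 is 30 degrees), then the closure, from 0 (fully open) to 1 (shut). In form: [[dx, dy, dz, rx, ry, rz, grip], ...]. A call has 1 to 8 rows; each row shifts and turns the commanded pose from where the row before left it; what a row does not reach is not made up. A row lasts 1/10 s, in which the tool goes at most 50 mm and 8.59 degrees, less where a joint would pass 70% of its speed; a pose out of reach is approached as far as the arm can. A call with a number of a shift or a turn outside -1 to 1 is refused whole. A call with a gripper value outside its range is refused whole. The fingers move at their own pace and stop on an object; the grip force is fixed at half the most. Time passes only in rows, so rows that do not move let the fingers close. It gives the time, the measured TCP pose, the force, the opening and the grip force at its end, in the units of the state.
- robot.state(): the state, without advancing time (a new reading comes with each control period).
- imaging.snapshot(name): name is "scene" or "top" or "wrist"; returns the picture (400x640x3 uint8, blue, green, red); there is no depth.
- imaging.camera_info(name): a dict with "fx", "fy", "cx", "cy" (pixels), "world_from_camera" (4x4, takes a point from camera to world coordinates). Camera axes: x right, y down, z forward; pixel columns grow to the right and rows downward; lengths in m; the calibration is good to about 2 mm. The wrist camera is an equidistant fisheye: a pixel r from the principal point sees the ray r / f radians off the axis. A picture is of the moment at which its call begins: read the wrist's pose just before it. camera_info takes no time and is no camera call; for the wrist camera it gives the pose at the moment of the call.
- robot.close_job(): hands the job in; it is judged then, once.
Trained networks look in the newest picture that a camera, given by its name, has taken for a name from the list of things; names that differ only in an ending like _2 or _b are one class to them, and where a whole thing is asked for, a point or a joint stands for the part that bears it (a point fixed in the world has none). Each returns a list of dicts, best first, with "conf" (0 to 1); they miss things now and then, are a little off and sometimes report something else, mostly with a low value. They report only what shows in the picture. A call takes as long as a camera call. They do not tell look-alikes from the thing itself.
- imaging.cut_out(camera, thing): "pixels" (400x640 bool, what is visible of it) and "bbox" ([centre column, centre row, width, height] in pixels, round what is visible of it).
- imaging.spot_point(camera, thing): "at" ([column, row] in pixels: a listed point, or the origin of a listed thing).
The state is a dict: "time_s": time; "joints": joint angles; "dq": joint speeds; "joint_efforts": joint torques, N m; "position": TCP position; "ee_rot": TCP orientation; "ft_force": force on the tool from outside, world axes, zero at the start; "wrist_torque": the same for the moment, N m; "gripper_width": opening from 0.0 (shut) to 1.0 (fully open); "grasp_force": force on a finger pad.
Only numpy, scipy, OpenCV 4.12 (cv2) and the standard library are available. Lean on these libraries where they do the work, as an engineer would, in place of code of your own. Each camera call takes 0.05 s, during which the arm holds its last target. There are 200 camera calls.

## Working session

There is one attempt and no reset: what is moved stays moved. The work goes in short steps, Python scripts to look and compute and a shell command to move; the robot and the scene stay as the last step left them, time stands still between calls to the robot, and variables do not carry over. Pictures are saved under pics/ and viewed, at most 10 in all, crops included, and the job is handed in when it is done.

```bash
mkdir -p pics; cat > h.py <<'E'
import numpy as np, cv2
from plant import robot, imaging
def ray(cam,px):
    i=imaging.camera_info(cam);T=np.array(i["world_from_camera"])
    u=(px[0]-i["cx"])/i["fx"];v=(px[1]-i["cy"])/i["fy"]
    if cam=="wrist":
        r=np.hypot(u,v);d=np.array([u/r*np.sin(r),v/r*np.sin(r),np.cos(r)]) if r>1e-9 else np.array([0,0,1.])
    else: d=np.array([u,v,1.])
    return T[:3,3],T[:3,:3]@d
def at_z(cam,px,z):
    o,d=ray(cam,px);return o+d*(z-o[2])/d[2]
def proj(cam,p):
    i=imaging.camera_info(cam);T=np.linalg.inv(np.array(i["world_from_camera"]))
    q=T[:3,:3]@np.asarray(p)+T[:3,3]
    if cam=="wrist":
        s=np.hypot(q[0],q[1]);th=np.arctan2(s,q[2]);k=th/s
        return np.array([i["cx"]+i["fx"]*k*q[0],i["cy"]+i["fy"]*k*q[1]])
    return np.array([i["cx"]+i["fx"]*q[0]/q[2],i["cy"]+i["fy"]*q[1]/q[2]])
def tri(c1,p1,c2,p2):
    o1,d1=ray(c1,p1);o2,d2=ray(c2,p2)
    A=np.c_[d1,-d2];t=np.linalg.lstsq(A,o2-o1,rcond=None)[0]
    return (o1+d1*t[0]+o2+d2*t[1])/2, np.linalg.norm(o1+d1*t[0]-o2-d2*t[1])
E
python3 - <<'E'
from h import *
for c in ("scene","top"):
    cv2.imwrite(f"pics/{c}0.png",imaging.snapshot(c))
    i=imaging.camera_info(c);print(c,i["fx"],np.round(i["world_from_camera"],3).tolist())
    for t in ("boat","vial","cover","spare"):
        for r in imaging.spot_point(c,t): print(t,np.round(r["at"]),round(r["conf"],2),np.round(at_z(c,r["at"],0),3))
print(robot.state()["time_s"])
E
```

```text
scene 417.94927819939517 [[-0.747, 0.465, -0.475, 0.992], [0.665, 0.514, -0.542, 0.535], [-0.008, -0.72, -0.694, 0.73], [0.0, 0.0, 0.0, 1.0]]
boat [393. 290.] 0.75 [0.565 0.273 0.   ]
vial [401. 231.] 0.65 [0.432 0.179 0.   ]
vial [436. 318.] 0.58 [0.553 0.369 0.   ]
vial [373. 248.] 0.42 [0.517 0.172 0.   ]
spare [251. 167.] 0.65 [ 0.557 -0.242  0.   ]
top 475.73063748843606 [[-0.0, -0.984, 0.177, 0.337], [-1.0, -0.002, -0.015, 0.053], [0.015, -0.177, -0.984, 1.185], [0.0, 0.0, 0.0, 1.0]]
boat [229. 187.] 0.96 [0.563 0.266 0.   ]
vial [263. 204.] 0.66 [0.519 0.178 0.   ]
vial [262. 239.] 0.66 [0.431 0.18  0.   ]
vial [188. 186.] 0.58 [0.564 0.368 0.   ]
vial [225. 187.] 0.56 [0.561 0.274 0.   ]
cover [317. 147.] 0.57 [0.668 0.043 0.   ]
spare [425. 190.] 0.62 [ 0.556 -0.232  0.   ]
0.5
```

View pics/scene0.png

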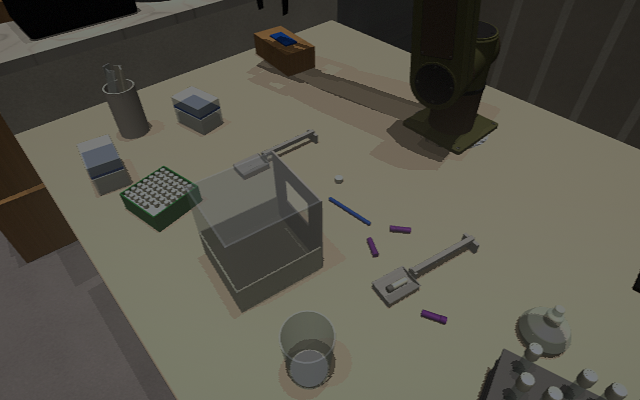

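View pics/top0.png

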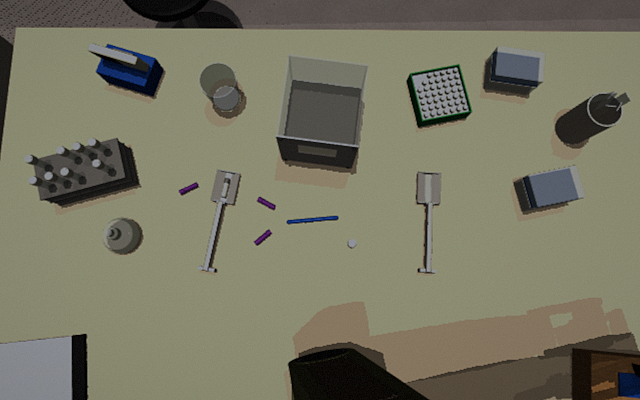

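Candidates: the loaded boat is at top (227,187), with a white vial in it. The spare is at top (428,187) and empty. The purple look-alikes are at top (189,188), (266,203) and (263,237). I choose the boat at (227,187) and check it in one crop together with the box.

```bash
python3 - <<'E'
from h import *
im=cv2.imread("pics/top0.png");a=cv2.resize(im[45:285,190:380],None,fx=2.5,fy=2.5,interpolation=cv2.INTER_CUBIC)
s=cv2.imread("pics/scene0.png");b=cv2.resize(s[140:310,180:335],None,fx=2,fy=2,interpolation=cv2.INTER_CUBIC)
c=np.zeros((600,800,3),np.uint8);c[:a.shape[0],:a.shape[1]]=a;c[:b.shape[0],480:480+b.shape[1]]=b
c=cv2.convertScaleAbs(c,alpha=1.5,beta=10)
cv2.imwrite("pics/crop.png",c)
imaging.snapshot("top")
for t in("boat","cover","vial"):
    for r in imaging.cut_out("top",t):
        m=r["pixels"];rr=cv2.minAreaRect(np.argwhere(m)[:,::-1].astype(np.float32));print(t,round(r["conf"],2),r["bbox"],np.round(cv2.boxPoints(rr)).tolist())
        np.save(f"m_{t}.npy",m) if r["conf"]>.5 else 0
imaging.snapshot("scene")
for r in imaging.cut_out("scene","cover")+imaging.spot_point("scene","cover"): print(r["conf"],r.get("bbox"),r.get("at"))
E
```

```text
boat 0.56 [219.7, 220.1, 44.7, 104.3] [[197.0, 269.0], [218.0, 168.0], [240.0, 173.0], [220.0, 273.0]]
cover 0.61 [317.1, 151.1, 80.0, 32.7] [[274.0, 158.0], [277.0, 135.0], [358.0, 145.0], [355.0, 169.0]]
vial 0.64 [263.6, 237.8, 19.1, 16.5] [[253.0, 242.0], [267.0, 228.0], [272.0, 233.0], [258.0, 247.0]]
vial 0.51 [266.0, 204.8, 16.6, 14.1] [[256.0, 202.0], [259.0, 196.0], [277.0, 205.0], [274.0, 211.0]]
0.68 [296.2, 209.6, 50.1, 115.2] None
```

View pics/crop.png

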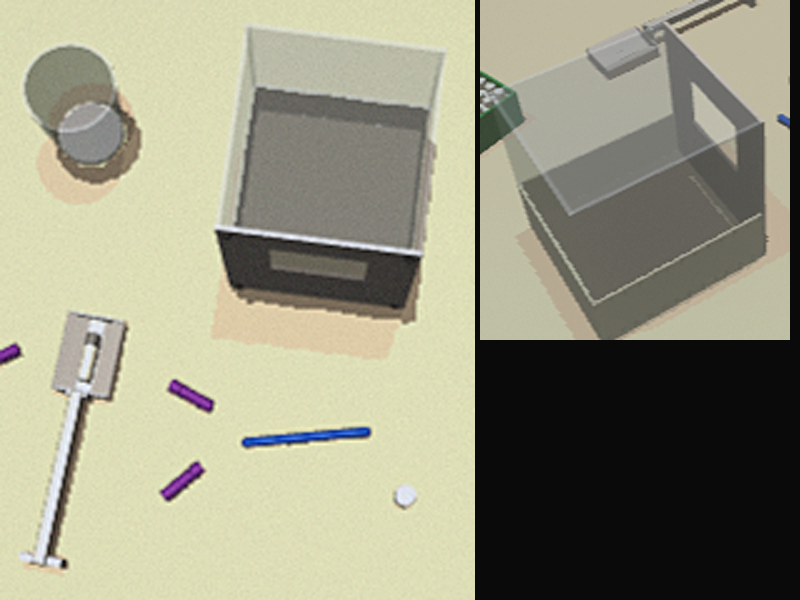

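The crop confirms the choice: the white vial with the grey cap lies along the trough of the left boat. The slot shows at top pixels about (298–337,145–157). Next I fit both poses.

```bash
cat > fit.py <<'E'
from h import *
from scipy.optimize import least_squares
def fit(obs,x0,z):  # obs: cam,px,local pt
    def f(p):
        c,s=np.cos(p[2]),np.sin(p[2])
        return np.concatenate([proj(k,[p[0]+c*l[0]-s*l[1],p[1]+s*l[0]+c*l[1],z+l[2]])-px for k,px,l in obs])
    r=least_squares(f,x0,loss="soft_l1");return r.x,np.round(r.fun.reshape(-1,2),1)
E
python3 - <<'E'
from fit import *
t=lambda a,b:np.array([190+a/2.5,45+b/2.5])-.3; s=lambda a,b:np.array([180+(a-480)/2,140+b/2])-.25
S=.0325
C=[("top",t(218,231),(0,.09,.075)),("top",t(422,253),(0,-.09,.075)),("top",t(272,250),(-.002,.045,S)),("top",t(368,260),(-.002,-.045,S)),
("scene",s(692,80),(.002,-.045,S)),("scene",s(737,128),(.002,.045,S)),("scene",s(737,172),(.002,.045,-S)),("scene",s(765,123),(0,.09,.075)),("scene",s(664,22),(0,-.09,.075))]
print(fit(C,[.66,.05,0],.125))
B=[("top",t(54,390),(-.04,.029,.018)),("top",t(112,398),(-.04,-.029,.018)),("top",t(68,312),(.04,.029,.018)),("top",t(126,321),(.04,-.029,.018)),("top",t(44,560),(-.206,0,.02)),("top",t(80,398),(-.045,0,.035))]
p,r=fit(B,[.56,.27,0],0);print(p,r)
c,q=np.cos(p[2]),np.sin(p[2]);print("grip",p[:2]-.14*np.array([c,q]))
st=robot.state();print(st["position"],np.round(st["ee_rot"],3).tolist(),st["time_s"])
T=np.array(imaging.camera_info("wrist")["world_from_camera"]);print(np.round(T,3))
E
```

```text
(array([ 0.62472979,  0.04458476, -0.11332931]), array([[-1.8, -0.7],
       [-0.1, -0. ],
       [-2.1,  0.4],
       [-0.4,  0.9],
       [-2.3, -1.5],
       [-0.5, -0.5],
       [ 0.4,  0. ],
       [-0.3, -0.7],
       [-0.4, -0.1]]))
[ 0.55942251  0.26945856 -0.172548  ] [[-0.4 -0.4]
 [-0.5  0.5]
 [ 0.8 -0.2]
 [ 0.3  0.1]
 [ 0.7  0.6]
 [-1.  -0.6]]
grip [0.42150145 0.29349558]
[ 0.17383591 -0.62632343  0.23667975] [[0.964, 0.267, -0.0], [0.267, -0.964, -0.0], [-0.0, 0.0, -1.0]] 0.85
[[ 0.267 -0.936 -0.231  0.238]
 [-0.964 -0.26  -0.064 -0.608]
 [-0.     0.239 -0.971  0.385]
 [ 0.     0.     0.     1.   ]]
```

```bash
R='[0.8,1,0,0,0,0.224,0]'; python3 -m jog '[[0.8,1,0,0,0,0.224,0],[0.8,1,0,0,0,0.224,0],[0.8,1,0,0,0,0.224,0],[0.8,1,0,0,0,0.224,0],[0.8,1,0,0,0,0.224,0],[0.8,1,0,0,0,0.224,0],[0.8,1,0,0,0,0.224,0],[0.6,1,0,0,0,0.224,0]]'; python3 -m jog '[[0,1,0,0,0,0.224,0],[0,1,0,0,0,0.224,0],[0,1,0,0,0,0.224,0],[0,1,0,0,0,0.224,0],[0,1,0,0,0,0.224,0],[0,1,0,0,0,0.224,0],[0,1,0,0,0,0.224,0],[0,1,0,0,0,0.224,0]]'; python3 -c "
from h import *
s=robot.state();print(np.round(s['joints'],2),np.round(s['position'],3),np.round(s['ee_rot'],2).tolist())"
```

```text
time_s: 1.65
position: [0.4177, -0.3113, 0.237]
ee_rot: [[0.349, 0.937, 0.001], [0.937, -0.349, -0.001], [-0.0, 0.001, -1.0]]
ft_force: [0.9, -1.3, 0.2]
gripper_width: 1.001
grasp_force: 0.0
time_s: 2.45
position: [0.4162, 0.0085, 0.237]
ee_rot: [[-0.549, 0.836, 0.001], [0.836, 0.549, -0.0], [-0.001, 0.001, -1.0]]
ft_force: [1.8, -0.2, -0.1]
gripper_width: 0.999
grasp_force: 0.0
[-0.11 -0.43  2.14  0.    1.43 -0.69] [0.416 0.009 0.237] [[-0.55, 0.84, 0.0], [0.84, 0.55, -0.0], [-0.0, 0.0, -1.0]]
```

```bash
python3 -m jog '[[0,1,0,0,0,0.223,0],[0,1,0,0,0,0.223,0],[0,1,0,0,0,0.223,0],[0.1,1,-0.2,0,0,0.223,0],[0,1,-0.4,0,0,0.223,0],[0,1,-0.5,0,0,0.223,0],[0,1,-0.5,0,0,0.223,0],[0,0.1,0,0,0,0,0]]'; python3 - <<'E'
from h import *
s=robot.state();print(np.round(s['joints'],2),np.round(s['position'],4),np.round(s['ee_rot'],3).tolist())
im=imaging.snapshot("wrist");cv2.imwrite("pics/w1.png",im)
for t in ("boat","vial"):
    for r in imaging.spot_point("wrist",t): print(t,r["at"],r["conf"],np.round(at_z("wrist",r["at"],0 if t=="boat" else .013),4))
for r in imaging.cut_out("wrist","boat"):
    print(r["conf"],r["bbox"]);np.save("mb.npy",r["pixels"]);break
E
```

```text
time_s: 3.25
position: [0.4183, 0.2933, 0.1693]
ee_rot: [[-0.985, 0.17, -0.005], [0.17, 0.985, -0.002], [0.005, -0.003, -1.0]]
ft_force: [-0.5, -0.8, 0.0]
gripper_width: 0.999
grasp_force: 0.0
[ 0.51 -0.13  2.02  0.    1.26 -0.89] [0.4183 0.2933 0.1693] [[-0.985, 0.17, -0.005], [0.17, 0.985, -0.002], [0.005, -0.003, -1.0]]
boat [323.1, 303.3] 0.78 [0.5609 0.2681 0.    ]
boat [326.2, 310.6] 0.3 [0.5724 0.2699 0.    ]
vial [222.3, 222.6] 0.98 [0.4372 0.1784 0.013 ]
vial [402.8, 292.4] 0.6 [0.5584 0.3631 0.013 ]
vial [233.5, 290.7] 0.51 [0.5216 0.1672 0.013 ]
vial [325.5, 310.8] 0.48 [0.5652 0.2696 0.013 ]
0.73 [324.5, 219.2, 52.8, 183.8]
```

View pics/w1.png

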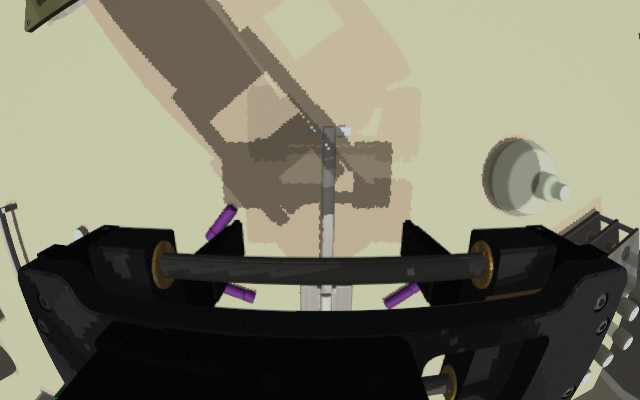

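The wrist picture shows the handle between the open fingers, running from (329,128) to (326,290). I compute its line next.

```bash
python3 - <<'E'
from h import *
m=np.load("mb.npy");rows=[r for r in range(150,255,5) if m[r].any()]
P=np.array([at_z("wrist",(np.flatnonzero(m[r]).mean(),r),.035)[:2] for r in rows])
print([ (r,np.flatnonzero(m[r]).min(),np.flatnonzero(m[r]).max()) for r in rows[::4]])
v=cv2.fitLine(P.astype(np.float32),cv2.DIST_HUBER,0,.01,.01).ravel();yaw=np.arctan(v[1]/v[0]);print("yaw",yaw)
d=np.array([np.cos(yaw),np.sin(yaw)]);n=np.array([-d[1],d[0]]);print("resid mm",np.round(((P-v[2:])@n)*1e3,1))
tail=at_z("wrist",(329,127),.035)[:2];print("tail",tail,"boat x by tail",tail+.21*d)
b=np.array([.5605,.2685]);b=b+n*((v[2:]-b)@n);print("boat on line",b,"grip",b-.14*d)
s=robot.state();print(s["position"],np.arctan2(s["ee_rot"][1][0],s["ee_rot"][0][0])-np.pi)
E
```

```text
[(150, np.int64(324), np.int64(335)), (170, np.int64(323), np.int64(334)), (190, np.int64(324), np.int64(334)), (210, np.int64(322), np.int64(334)), (230, np.int64(321), np.int64(333)), (250, np.int64(321), np.int64(333))]
yaw -0.1952494
resid mm [ 0.4  0.  -0.4 -0.3 -0.2 -0.1  0.   0.1  0.7  0.4 -0.5  0.1  0.2  0.3
 -0.5 -0.4 -0.3 -0.2 -0.1  0.1  0.2]
tail [0.35959721 0.3085514 ] boat x by tail [0.56560706 0.26780905]
boat on line [0.56065972 0.26930763] grip [0.42331982 0.2964692 ]
[0.42093372 0.29059197 0.17347226] -0.17781113807443827
```

```bash
cat > handle.py <<'E'
from h import *
imaging.snapshot("wrist")
r=imaging.cut_out("wrist","boat")[0];m=r["pixels"];print(r["conf"],r["bbox"])
rows=[q for q in range(150,255,5) if m[q].any()]
P=np.array([at_z("wrist",(np.flatnonzero(m[q]).mean(),q),.035)[:2] for q in rows])
v=cv2.fitLine(P.astype(np.float32),cv2.DIST_HUBER,0,.01,.01).ravel();yaw=np.arctan(v[1]/v[0]);print("yaw",yaw)
d=np.array([np.cos(yaw),np.sin(yaw)]);n=np.array([-d[1],d[0]])
b=np.array([.5605,.2685]);b=b+n*((v[2:]-b)@n);print("boat on line",b,"grip",b-.14*d)
q=np.flatnonzero(m.any(1)).min();tail=at_z("wrist",(np.flatnonzero(m[q]).mean(),q),.035)[:2];print("boat by tail",tail+.21*d)
s=robot.state();print(s["position"],np.arctan2(s["ee_rot"][1][0],s["ee_rot"][0][0])-np.pi,np.round(s["ee_rot"],3)[:,2])
E
python3 handle.py
```

```text
0.87 [327.1, 216.9, 54.1, 188.5]
yaw -0.17543162
boat on line [0.56134082 0.27324362] grip [0.42348963 0.29767826]
boat by tail [0.56319296 0.27279701]
[0.4212019  0.2902302  0.17381824] -0.17878904580338473 [ 0.002  0.001 -1.   ]
```

```bash
python3 -m jog '[[0.03,0.15,-0.7,0,0,0,0],[0,0,-0.7,0,0,0,0],[0,0,-0.7,0,0,0,0],[0,0,-0.6,0,0,0,0],[0,0,-0.4,0,0,0,0],[0,0,-0.3,0,0,0,0],[0,0,-0.17,0,0,0,0],[0,0,0,0,0,0,0]]'; python3 -m jog '[[0,0,0,0,0,0,0.7],[0,0,0,0,0,0,0.75],[0,0,0,0,0,0,0.8],[0,0,0,0,0,0,0.85],[0,0,0,0,0,0,0.9],[0,0,0,0,0,0,1],[0,0,0,0,0,0,1],[0,0,0,0,0,0,1]]'
```

```text
time_s: 4.35
position: [0.4217, 0.2965, 0.0296]
ee_rot: [[-0.984, 0.177, -0.0], [0.177, 0.984, -0.0], [0.0, -0.0, -1.0]]
ft_force: [0.1, -0.4, -0.6]
gripper_width: 0.999
grasp_force: 0.0
time_s: 5.15
position: [0.4216, 0.297, 0.0298]
ee_rot: [[-0.984, 0.176, -0.0], [0.176, 0.984, -0.0], [0.0, -0.0, -1.0]]
ft_force: [0.3, -0.0, 0.6]
gripper_width: 0.385
grasp_force: 0.0
```

```bash
python3 -m jog '[[0,0,0,0,0,0,1],[0,0,0,0,0,0,1],[0,0,0,0,0,0,1],[0,0,0,0,0,0,1],[0,0,0,0,0,0,1],[0,0,0,0,0,0,1]]'; python3 -m jog '[[0,0,0.1,0,0,0,1],[0,0,0.2,0,0,0,1],[0,0,0.2,0,0,0,1],[0,0,0.2,0,0,0,1],[0,0,0.2,0,0,0,1],[0,0,0.1,0,0,0,1],[0,0,0,0,0,0,1],[0,0,0,0,0,0,1]]'; python3 - <<'E'
from h import *
for c in ("scene","top"):
    im=imaging.snapshot(c);cv2.imwrite(f"pics/{c}1.png",im)
    for t in("boat","vial"):
        print(c,t,[(np.round(r["at"],1).tolist(),round(r["conf"],2)) for r in imaging.spot_point(c,t)])
    if c=="scene":a=cv2.resize(im[190:330,330:500],None,fx=2.3,fy=2.3,interpolation=cv2.INTER_CUBIC)
b=cv2.resize(im[150:290,180:310],None,fx=2.3,fy=2.3,interpolation=cv2.INTER_CUBIC)
cv2.imwrite("pics/l1.png",cv2.convertScaleAbs(np.hstack([a,b]),alpha=1.5))
print(robot.state()["time_s"])
E
```

```text
time_s: 5.75
position: [0.4217, 0.297, 0.0298]
ee_rot: [[-0.984, 0.176, -0.0], [0.176, 0.984, 0.0], [0.0, 0.0, -1.0]]
ft_force: [-0.1, 0.1, -0.8]
gripper_width: 0.12
grasp_force: 30.0
time_s: 6.55
position: [0.4216, 0.2969, 0.0698]
ee_rot: [[-0.984, 0.176, -0.0], [0.176, 0.984, -0.0], [0.0, -0.0, -1.0]]
ft_force: [0.2, -0.2, -1.0]
gripper_width: 0.122
grasp_force: 30.0
scene boat [([398.7, 276.5], 0.96)]
scene vial [([374.8, 248.6], 0.69), ([402.6, 268.7], 0.65), ([431.3, 318.3], 0.47), ([401.0, 230.7], 0.41)]
top boat [([223.3, 183.0], 0.67)]
top vial [([319.0, 147.4], 0.72), ([189.9, 187.7], 0.63), ([262.1, 236.5], 0.58), ([266.1, 201.6], 0.47), ([222.6, 185.0], 0.43)]
6.85
```

View pics/l1.png

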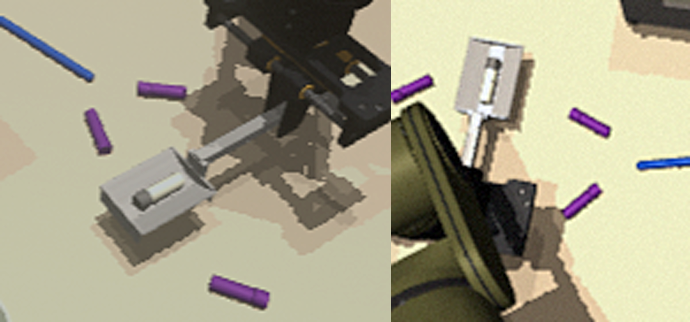

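The scene and top crops show the boat lifted about 40 mm with the vial still lying in the trough, scene crop (160,190). I check pitch and offset by triangulation.

```bash
python3 - <<'E'
from h import *
d=np.array([np.cos(-.177),np.sin(-.177),0]);t=np.array([.4216,.2969,.0698])
print("boat tri",tri("scene",(398.7,276.5),"top",(223.3,183)),"expected",t+.14*d-[0,0,.03])
p=tri("scene",(402.6,268.7),"top",(222.6,185));print("vial",p)
b=t+.14*d-[0,0,.03]
for c in("scene","top"): print(c,proj(c,b),[np.round(proj(c,b+.04*i*d+.029*j*np.array([-d[1],d[0],0])+[0,0,.018])).tolist() for i in(1,-1) for j in (1,-1)])
E
```

```text
boat tri (array([0.56197311, 0.27324679, 0.04452601]), np.float64(0.00573146270993693)) expected [0.55941269 0.27224919 0.0398    ]
vial (array([0.55336331, 0.27214243, 0.06129836]), np.float64(0.007152314816602037))
scene [397.40797147 276.62268516] [[392.0, 291.0], [373.0, 270.0], [424.0, 273.0], [405.0, 253.0]]
top [223.02890191 185.0450467 ] [[213.0, 166.0], [237.0, 170.0], [206.0, 198.0], [230.0, 202.0]]
```

```bash
python3 -m jog '[[-0.06,-0.05,0.12,0,0,0,1],[-0.12,-0.1,0.24,0,0,0.02,1],[-0.15,-0.2,0.28,0,0,0.02,1],[-0.15,-0.3,0.28,0,0,0.02,1],[-0.1,-0.4,0.28,0,0,0.02,1],[-0.05,-0.4,0.26,0,0,0.02,1],[0,-0.4,0.17,0,0,0.02,1],[0,-0.4,0.1,0,0,0,1]]';python3 -m jog '[[0,-0.4,0,0,0,0,1],[0,-0.4,0,0,0,0,1],[0,-0.4,0,0,0,0,1],[0,-0.4,0,0,0,0,1],[0,-0.4,0,0,0,0,1],[0,-0.4,0,0,0,0,1],[0,-0.4,0,0,0,0,1],[0,-0.3,0,0,0,0,1]]';python3 -m jog '[[0,-0.2,0,0,0,0,1],[0,-0.1,0,0,0,0,1],[0,0,0,0,0,0,1],[0,0,0,0,0,0,1]]'; python3 - <<'E'
from h import *
s=robot.state();print(np.round(s['joints'],2))
for c in ("scene","top"):
    im=imaging.snapshot(c);cv2.imwrite(f"pics/{c}2.png",im)
    for t in("boat","vial","cover"):
        print(c,t,[(np.round(r["at"],1).tolist(),round(r["conf"],2)) for r in imaging.spot_point(c,t)])
    if c=="scene":a=cv2.resize(im[140:290,200:400],None,fx=2.2,fy=2.2,interpolation=cv2.INTER_CUBIC)
b=cv2.resize(im[110:260,260:400],None,fx=2.2,fy=2.2,interpolation=cv2.INTER_CUBIC)
cv2.imwrite("pics/l2.png",cv2.convertScaleAbs(np.hstack([a,b]),alpha=1.5))
E
```

```text
time_s: 7.65
position: [0.3966, 0.2064, 0.1408]
ee_rot: [[-0.994, 0.113, 0.002], [0.113, 0.994, 0.001], [-0.002, 0.001, -1.0]]
ft_force: [0.6, 0.4, -2.0]
gripper_width: 0.127
grasp_force: 30.0
time_s: 8.45
position: [0.3963, 0.0821, 0.1398]
ee_rot: [[-0.993, 0.114, 0.001], [0.114, 0.993, -0.0], [-0.001, 0.0, -1.0]]
ft_force: [-0.5, 0.6, -1.8]
gripper_width: 0.123
grasp_force: 30.0
time_s: 8.85
position: [0.3965, 0.0712, 0.1391]
ee_rot: [[-0.994, 0.114, -0.0], [0.114, 0.994, 0.0], [0.0, 0.0, -1.0]]
ft_force: [0.3, -0.1, -1.7]
gripper_width: 0.121
grasp_force: 30.0
[ 0.04 -0.38  2.27  0.    1.25 -1.41]
scene boat [([332.6, 192.8], 0.8)]
scene vial [([401.7, 228.3], 0.65), ([334.1, 182.0], 0.48), ([375.3, 248.5], 0.48), ([432.6, 316.3], 0.45)]
scene cover []
top boat [([309.4, 188.9], 0.63)]
top vial [([266.5, 201.0], 0.63), ([189.7, 188.3], 0.62), ([312.4, 187.8], 0.47), ([260.0, 235.9], 0.44)]
top cover [([315.6, 147.1], 0.58)]
```

View pics/l2.png

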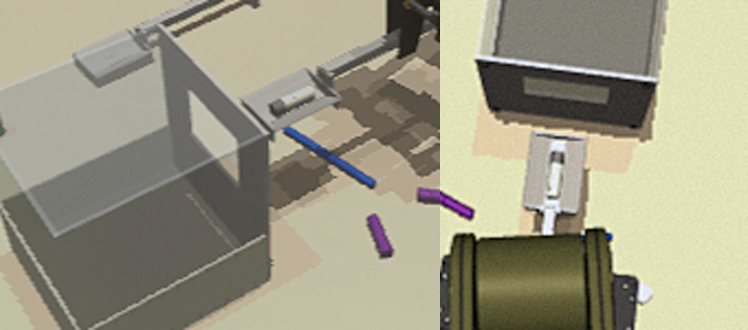

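The crop shows the boat in front of the slot with the vial in it. The slot is at top crop (525–609,78–103) and the nose at (532–583,135). I check the alignment numerically.

```bash
python3 - <<'E'
from fit import *
t=lambda a,b:np.array([260+(a-440)/2.2,110+b/2.2])-.3; s=lambda a,b:np.array([200+a/2.2,140+b/2.2])-.3
S=.0325
C=[("top",t(477,58),(0,.09,.075)),("top",t(659,80),(0,-.09,.075)),("top",t(525,78),(-.002,.045,S)),("top",t(609,84),(-.002,-.045,S)),("top",t(525,93),(.002,.045,-S)),("top",t(609,103),(.002,-.045,-S)),
("scene",s(193,86),(.002,-.045,S)),("scene",s(239,137),(.002,.045,S)),("scene",s(239,188),(.002,.045,-S)),("scene",s(270,132),(0,.09,.075)),("scene",s(160,24),(0,-.09,.075))]
p,r=fit(C,[.62,.045,-.1],.125);print("cover",p,r.tolist())
B=[("top",t(532,135),(.04,.029,.018)),("top",t(583,138),(.04,-.029,.018)),("top",t(525,205),(-.04,.029,.018)),("top",t(577,211),(-.04,-.029,.018))]
st=robot.state();T=np.array(st["position"]);print(T)
q,r=fit(B,[.53,.06,-.1],T[2]-.03);print("boat",q,r.tolist())
for P in (p,np.array([.6247,.0446,-.1133])):
    c,sn=np.cos(P[2]),np.sin(P[2]);L=np.array([[c,sn],[-sn,c]])
    print("tcp in cover",L@(T[:2]-P[:2]),"boat in cover",L@(q[:2]-P[:2]),"dyaw",q[2]-P[2])
E
```

```text
cover [ 0.62329817  0.04323814 -0.1167657 ] [[-0.8, 0.8], [-0.2, 0.6], [-1.3, 0.5], [0.6, 2.4], [-0.2, -0.5], [-0.6, -0.6], [-3.8, -1.2], [-0.5, 0.6], [0.4, -0.1], [-0.5, 0.1], [-0.8, -0.6]]
[0.39648242 0.07115594 0.13903349]
boat [ 0.53669133  0.0553742  -0.09438018] [[-0.8, -1.7], [1.3, -0.6], [-1.2, 1.1], [0.8, 0.8]]
tcp in cover [-0.22852372  0.00130355] boat in cover [-0.08743096  0.00196368] dyaw 0.022385518931551163
tcp in cover [-0.2297567   0.00058391] boat in cover [-0.08866251  0.00075506] dyaw 0.018919819817473232
```

```bash
python3 -m jog '[[0.1,-0.015,0,0,0,0,1],[0.2,-0.025,0,0,0,0,1],[0.3,-0.035,0,0,0,0,1],[0.3,-0.035,0,0,0,0,1],[0.3,-0.035,0,0,0,0,1],[0.3,-0.035,0,0,0,0,1],[0.3,-0.035,0,0,0,0,1],[0.3,-0.035,0,0,0,0,1]]';python3 -m jog '[[0.3,-0.035,0,0,0,0,1],[0.3,-0.035,0,0,0,0,1],[0.3,-0.035,0,0,0,0,1],[0.3,-0.035,0,0,0,0,1],[0.3,-0.035,0,0,0,0,1],[0.25,-0.03,0,0,0,0,1],[0.15,-0.015,0,0,0,0,1],[0.1,-0.01,0,0,0,0,1]]';python3 -m jog '[[0,0,0,0,0,0,1],[0,0,0,0,0,0,1],[0,0,0,0,0,0,1]]'; python3 - <<'E'
from h import *
s=robot.state();print(np.round(s['joints'],2))
for c in ("scene","top"):
    im=imaging.snapshot(c);cv2.imwrite(f"pics/{c}3.png",im)
    if c=="scene":a=cv2.resize(im[140:290,200:380],None,fx=2.2,fy=2.2,interpolation=cv2.INTER_CUBIC)
b=cv2.resize(im[50:200,260:400],None,fx=2.2,fy=2.2,interpolation=cv2.INTER_CUBIC)
cv2.imwrite("pics/l3.png",cv2.convertScaleAbs(np.hstack([a,b]),alpha=1.5))
E
```

```text
time_s: 10.05
position: [0.4816, 0.0608, 0.1389]
ee_rot: [[-0.993, 0.114, -0.0], [0.114, 0.993, -0.0], [0.0, -0.0, -1.0]]
ft_force: [-0.3, -0.1, -0.7]
gripper_width: 0.126
grasp_force: 30.0
time_s: 10.85
position: [0.561, 0.0517, 0.139]
ee_rot: [[-0.993, 0.114, -0.0], [0.114, 0.993, 0.0], [0.0, -0.0, -1.0]]
ft_force: [-0.1, 0.1, -0.9]
gripper_width: 0.124
grasp_force: 30.0
time_s: 11.15
position: [0.5601, 0.0519, 0.139]
ee_rot: [[-0.994, 0.114, -0.0], [0.114, 0.994, 0.0], [0.0, -0.0, -1.0]]
ft_force: [0.1, 0.1, -0.8]
gripper_width: 0.121
grasp_force: 30.0
[-0.    0.01  1.94 -0.    1.19 -1.46]
```

View pics/l3.png

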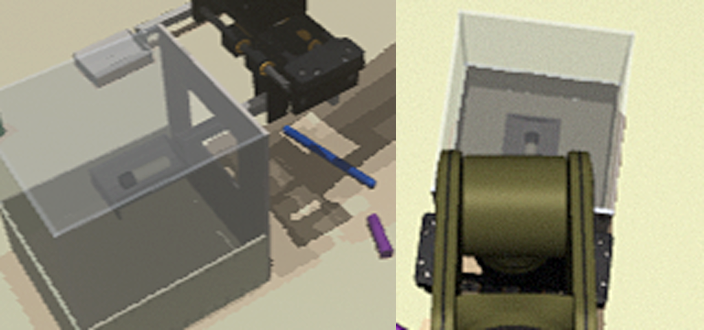

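The boat is fully inside the box with the vial lying in it, seen through the hood at scene crop (145,175). I back off 12 mm for clearance and start rolling.

```bash
python3 -m jog '[[-0.15,0.017,0,0,0,0,1],[-0.15,0.017,0,0,0,0,1],[0,0,0,0.1,-0.0115,0,1],[0,0,0,0.2,-0.023,0,1],[0,0,0,0.2,-0.023,0,1],[0,0,0,0.1,-0.0115,0,1],[0,0,0,0,0,0,1]]'; python3 -c "
from h import *
s=robot.state();print(np.round(s['joints'],2))"
```

```text
time_s: 11.95
position: [0.5476, 0.052, 0.1385]
ee_rot: [[-0.993, 0.111, 0.035], [0.116, 0.944, 0.309], [0.001, 0.311, -0.951]]
ft_force: [-0.3, 0.2, -1.9]
gripper_width: 0.124
grasp_force: 30.0
[-0.16 -0.02  2.    0.34  1.2  -1.74]
```

```bash
python3 -m jog '[[0,0,0,0.2,-0.023,0,1],[0,0,0,0.2,-0.023,0,1],[0,0,0,0.2,-0.023,0,1],[0,0,0,0.2,-0.023,0,1],[0,0,0,0.2,-0.023,0,1],[0,0,0,0,0,0,1],[0,0,0,0,0,0,1],[0,0,0,0,0,0,1]]'; python3 - <<'E'
from h import *
s=robot.state();print(np.round(s['joints'],2))
for c in ("scene","top"):
    im=imaging.snapshot(c);cv2.imwrite(f"pics/{c}4.png",im)
    print([(np.round(r["at"]).tolist(),round(r["conf"],2)) for r in imaging.spot_point(c,"vial")])
    if c=="scene":a=cv2.resize(im[140:290,200:380],None,fx=2.2,fy=2.2,interpolation=cv2.INTER_CUBIC)
b=cv2.resize(im[50:200,260:400],None,fx=2.2,fy=2.2,interpolation=cv2.INTER_CUBIC)
cv2.imwrite("pics/l4.png",cv2.convertScaleAbs(np.hstack([a,b]),alpha=1.5))
E
```

```text
time_s: 12.75
position: [0.5488, 0.0537, 0.1398]
ee_rot: [[-0.994, 0.074, 0.085], [0.113, 0.663, 0.74], [-0.002, 0.745, -0.667]]
ft_force: [0.2, 0.5, -2.0]
gripper_width: 0.128
grasp_force: 30.0
[-0.37  0.09  2.03  0.82  1.39 -2.14]
[([403.0, 226.0], 0.63), ([435.0, 318.0], 0.47), ([371.0, 247.0], 0.41)]
[([263.0, 236.0], 0.54), ([191.0, 188.0], 0.52), ([265.0, 202.0], 0.51)]
```

View pics/l4.png

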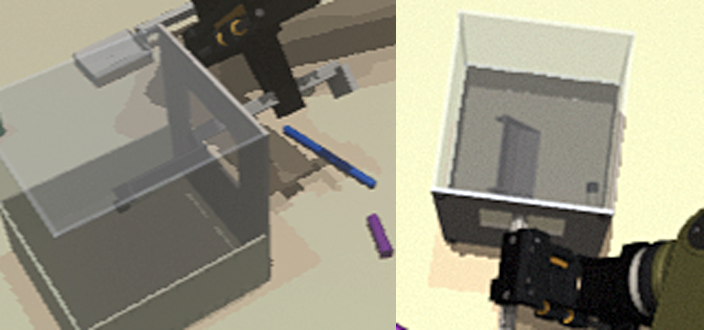

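The top crop shows the rolled trough empty at (520,155). A grey cap shows on the tray near the plate at (592,188), with the vial body hidden behind the plate. I check that position.

```bash
python3 - <<'E'
from h import *
p=at_z("top",(260+(592-396)/2.2,50+188/2.2),.019);y=-.115
d=p[:2]-[.624,.044];c,s=np.cos(y),np.sin(y);print(p,"cover xy",c*d[0]+s*d[1],-s*d[0]+c*d[1])
im=cv2.imread("pics/top4.png");print(im[125:142:2,340:356:2].mean(2).astype(int))
E
```

```text
[ 0.69292551 -0.03934306  0.019     ] cover xy 0.0780335824584726 -0.07488358907609147
[[94 91 95 93 92 95 96 98]
 [95 95 97 97 94 94 96 93]
 [91 94 91 95 92 92 95 89]
 [95 96 95 94 97 95 97 86]
 [94 94 98 81 53 52 86 82]
 [93 93 93 75 59 56 87 80]
 [96 93 94 78 71 70 91 72]
 [94 94 97 89 94 88 93 74]
 [92 91 93 83 89 90 91 70]]
```

```bash
python3 -m jog '[[0,0,0,-0.1,0.0115,0,1],[0,0,0,-0.25,0.029,0,1],[0,0,0,-0.25,0.029,0,1],[0,0,0,-0.25,0.029,0,1],[0,0,0,-0.25,0.029,0,1],[0,0,0,-0.25,0.029,0,1],[0,0,0,-0.25,0.029,0,1],[0,0,0,0,0,0,1]]';python3 -m jog '[[0,0,0,0,0,0,1],[0,0,0,0,0,0,1],[0,0,0,0,0,0,1]]'
```

```text
time_s: 13.75
position: [0.5489, 0.056, 0.1402]
ee_rot: [[-0.994, 0.109, 0.001], [0.109, 0.994, 0.0], [-0.001, 0.0, -1.0]]
ft_force: [0.2, 1.1, -1.6]
gripper_width: 0.123
grasp_force: 30.0
time_s: 14.05
position: [0.5482, 0.0523, 0.1387]
ee_rot: [[-0.993, 0.116, -0.001], [0.116, 0.993, 0.001], [0.001, 0.001, -1.0]]
ft_force: [-0.3, 1.0, -1.3]
gripper_width: 0.126
grasp_force: 30.0
```

```bash
python3 - <<'E'
from h import *
P={}
for c in ("scene","top"):
    im=imaging.snapshot(c);cv2.imwrite(f"pics/{c}5.png",im)
    if c=="scene":a=cv2.resize(im[140:290,200:380],None,fx=2.2,fy=2.2,interpolation=cv2.INTER_CUBIC)
b=cv2.resize(im[50:200,260:400],None,fx=2.2,fy=2.2,interpolation=cv2.INTER_CUBIC)
cv2.imwrite("pics/l5.png",cv2.convertScaleAbs(np.hstack([a,b]),alpha=1.6))
d=np.array([.9935,-.114,0]);b=np.array(robot.state()["position"])+.14*d-[0,0,.03]
for c,o,k,x0,y0 in(("scene",0,2.2,200,140),("top",396,2.2,260,50)):
    print(c,[np.round((proj(c,b+.04*i*d+.029*j*np.array([-d[1],d[0],0])+[0,0,.018])-[x0,y0])*k+[o,0]).tolist() for i in(1,-1) for j in (1,-1)])
E
```

```text
scene [[130.0, 201.0], [99.0, 161.0], [208.0, 162.0], [175.0, 126.0]]
top [[505.0, 124.0], [560.0, 130.0], [496.0, 196.0], [551.0, 202.0]]
```

View pics/l5.png

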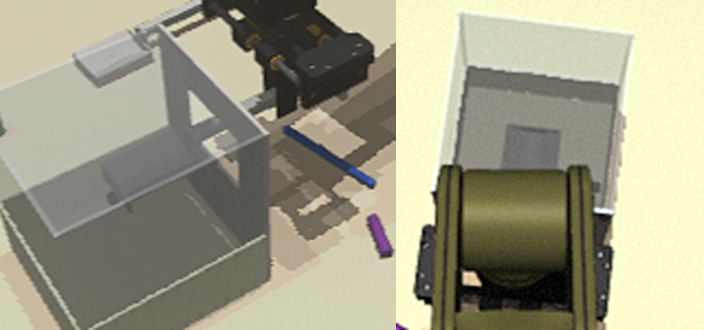

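The crop shows the boat level and empty where predicted, nose corners at top crop (505,126) and (560,130). The cap is still on the tray at scene crop (122,200). I draw the boat out.

```bash
python3 -m jog '[[-0.2,0.023,0,0,0,0,1],[-0.4,0.046,0,0,0,0,1],[-0.4,0.046,0,0,0,0,1],[-0.4,0.046,0,0,0,0,1],[-0.4,0.046,0,0,0,0,1],[-0.4,0.046,0,0,0,0,1],[-0.4,0.046,0,0,0,0,1],[-0.4,0.046,0,0,0,0,1]]';python3 -m jog '[[-0.4,0.046,0,0,0,0,1],[-0.3,0.034,0,0,0,0,1],[0,0.2,0,0,0,0,1],[0,0.6,0,0,0,-0.02,1],[0,0.8,0,0,0,-0.02,1],[0,0.8,0,0,0,-0.02,1],[0,0.8,0,0,0,-0.02,1],[0.1,0.8,0,0,0,-0.02,1]]';python3 -m jog '[[0.2,0.7,0,0,0,-0.02,1],[0.2,0.5,0,0,0,0,1],[0.15,0.3,0,0,0,0,1],[0,0.1,-0.3,0,0,0,1],[0,0,-0.6,0,0,0,1],[0,0,-0.6,0,0,0,1],[0,0,-0.5,0,0,0,1],[0,0,-0.2,0,0,0,1]]';python3 -m jog '[[0,0,0,0,0,0,1],[0,0,0,0,0,0,1],[0,0,0,0,0,0,1]]'
```

```text
time_s: 14.95
position: [0.4273, 0.0669, 0.1389]
ee_rot: [[-0.993, 0.115, -0.001], [0.115, 0.993, 0.0], [0.001, 0.0, -1.0]]
ft_force: [-0.8, -1.0, -1.2]
gripper_width: 0.123
grasp_force: 30.0
time_s: 15.75
position: [0.4044, 0.232, 0.1391]
ee_rot: [[-0.986, 0.166, -0.0], [0.166, 0.986, 0.001], [0.0, 0.001, -1.0]]
ft_force: [0.5, 0.1, -1.3]
gripper_width: 0.121
grasp_force: 30.0
time_s: 16.55
position: [0.4244, 0.2924, 0.0477]
ee_rot: [[-0.984, 0.177, -0.006], [0.177, 0.984, -0.003], [0.005, -0.004, -1.0]]
ft_force: [-1.0, 0.2, -0.8]
gripper_width: 0.126
grasp_force: 30.0
time_s: 16.85
position: [0.4274, 0.2945, 0.0524]
ee_rot: [[-0.984, 0.177, 0.001], [0.177, 0.984, 0.001], [-0.001, 0.001, -1.0]]
ft_force: [0.8, -0.6, -0.9]
gripper_width: 0.124
grasp_force: 30.0
```

```bash
python3 -m jog '[[0,0,-0.2,0,0,0,1],[0,0,-0.15,0,0,0,1],[0,0,-0.1,0,0,0,1],[0,0,-0.05,0,0,0,1],[0,0,-0.03,0,0,0,1],[0,0,-0.01,0,0,0,1],[0,0,0,0,0,0,1],[0,0,0,0,0,0,1]]'
```

```text
time_s: 17.65
position: [0.4266, 0.2943, 0.0298]
ee_rot: [[-0.984, 0.176, -0.001], [0.176, 0.984, 0.0], [0.001, 0.0, -1.0]]
ft_force: [-3.1, -1.7, 3.9]
gripper_width: 0.126
grasp_force: 30.0
```

Contact is gentle at about 4 N. I release slowly, then lift away.

```bash
python3 -m jog '[[0,0,0,0,0,0,0.85],[0,0,0,0,0,0,0.8],[0,0,0,0,0,0,0.6],[0,0,0,0,0,0,0.3],[0,0,0,0,0,0,0.1],[0,0,0,0,0,0,0],[0,0,0,0,0,0,0],[0,0,0,0,0,0,0]]';python3 -m jog '[[0,0,0,0,0,0,0],[0,0,0.3,0,0,0,0],[0,0,0.6,0,0,0,0],[0,0,0.8,0,0,0,0],[0,0,0.8,0,0,0,0],[-0.5,0,0.8,0,0,0,0],[-0.5,0,0.3,0,0,0,0],[0,0,0,0,0,0,0]]'; python3 - <<'E'
from h import *
for c in ("scene","top"):
    im=imaging.snapshot(c)
    if c=="scene":a=cv2.resize(im[140:320,200:500],None,fx=1.7,fy=1.7,interpolation=cv2.INTER_CUBIC)
b=cv2.resize(im[80:260,190:360],None,fx=1.7,fy=1.7,interpolation=cv2.INTER_CUBIC)
o=np.hstack([a,b]);print(o.shape);cv2.imwrite("pics/l6.png",cv2.convertScaleAbs(o[:, :800],alpha=1.6))
E
```

```text
time_s: 18.45
position: [0.4265, 0.2942, 0.0295]
ee_rot: [[-0.984, 0.176, -0.001], [0.176, 0.984, 0.0], [0.001, -0.0, -1.0]]
ft_force: [0.0, -0.1, 0.1]
gripper_width: 0.649
grasp_force: 0.0
time_s: 19.25
position: [0.3865, 0.2951, 0.1771]
ee_rot: [[-0.985, 0.175, 0.004], [0.175, 0.985, 0.003], [-0.004, 0.004, -1.0]]
ft_force: [0.1, 0.2, 0.4]
gripper_width: 1.0
grasp_force: 0.0
(306, 799, 3)
```

View pics/l6.png

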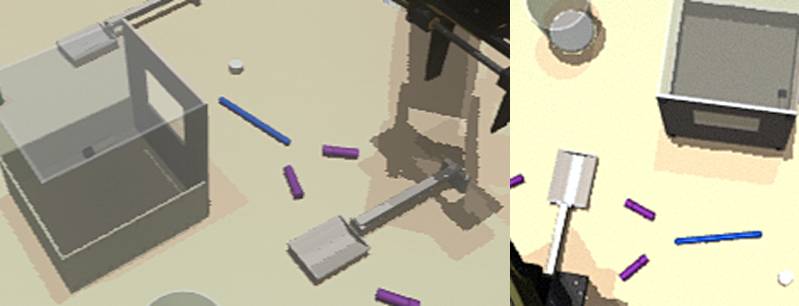

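The boat stands on its feet, empty, at scene crop (330,248). The spare is untouched, and the vial's cap shows on the tray at (88,152). I hand in.

```bash
python3 -c "
from h import *
print(proj('scene',[.693,-.039,.019]),'seen (252,229)')
print(robot.close_job())"
```

```text
[252.17925969 229.71113262] seen (252,229)
the job is handed in; nothing more can be done
None
```

I tipped the vial into the discard tray, drew the boat out and left it standing empty on its feet on the bench, and handed the job in at about 19 s; the verdict wasn't shown, but nothing in the readings or pictures pointed to a failure.

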